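Set and lock the shell carver's work slide

ROBOT

A 6-joint arm with a two-finger parallel gripper is mounted at the origin on the work surface. World frame = base frame: x ahead of the robot, y to its left, z up, the work surface at z = 0. Lengths are in m, angles in rad, forces in N, time in s.
With the tool pointing down it reaches from about 0.225 to 0.725 m from the base axis. Payload 3.1 kg.
Tool frame: the origin (TCP) lies on the mounting face of the last link; the fingertips stand 173 mm ahead of it and the grasp point (between the pads) lies 155 mm ahead of it; z points along the fingers, y is the line along which they close (so a half turn about z gives the same grasp; the last joint's range is limited). The gripper opens to 85 mm and grips with 20 to 120 N. Pads are 22 mm wide; open, the fingers measure 114 mm over their backs; the gripper's body (76 mm by 85 mm) begins 54 mm behind the grasp point. The pads swing forward as they close: fully open they stand 13 mm farther back than shut.
Start: joints at [-1.34, 0.048, 0.099, 1.622, 0, 1.443], TCP at [0.184, -0.492, 0.405] pointing down, gripper open.
Joint ranges: [-2.91, 2.91], [-0.99, 1.94], [-1.21, 1.42], [-2.12, 2.29], [-1.49, 1.47], [-3.14, 3.14]. Speed limits (rad/s): [2.79, 2.79, 3.14, 3.14, 3.14, 3.14].

INTERFACE

Orientations are given as a unit quaternion [x, y, z, w].
In Python, from cell import arm gives the robot as it stands.
- The arm moves only by the tool arm_command, never from a script. Its arguments are lists of equal length, an entry for each row: "dp": the shift along the world's x, y, z scaled (see below), a list of three; "dr": the turn, a rotation vector about the world's x, y, z scaled (see below), a list of three. A call has 1 to 12 rows; each row is the pose to reach, as a shift and turn from the pose commanded when the call began; what a row does not reach only later rows make up. The controller multiplies each number of a shift by 0.25 m and each number of a turn by pi/4 rad. A row lasts 1/10 s, in which the tool goes at most 50 mm and 8.59 degrees, less where a joint would pass 70% of its speed; a pose out of reach is approached as far as the arm can. A call with a number of a shift or a turn outside -1 to 1 is refused whole. A call with a gripper value outside its range is refused whole. "hand" is the closure, from -1 (fully open) to 1 (shut), set as the call begins (left out, the last holds). The fingers move at their own pace and stop on an object; "squeeze" is the grip in N (left out, the last holds). Time passes only in rows, so rows that repeat a pose let the fingers close. It gives the time, the measured TCP pose, the force, the opening and the grip force at its end, in the units of the state.
- arm.read_state(): the state, without advancing time (a new reading comes with each control period).
- arm.capture(name): name is "side" or "top"; returns a dict with "img" (420x560x3 uint8, red, green, blue), "vertical_fov" (degrees; the focal length in pixels is half the picture's height over the tangent of half this angle, whatever the lens; pixels are square), "cx", "cy" (the principal point, pixels), "origin" and "attitude" of the camera in the world. Camera axes: x right, y up, looking along -z (the intrinsics and any distortion apply to the point x, -y, -z); pixel columns grow to the right and rows downward; lengths in m; the calibration is good to about 2 mm. A picture is of the moment at which its call begins. There is no depth.
- arm.job_done(): hands the job in; it is judged then, once.
Trained networks look in a picture, given as the dict that the camera call returned (one of the last four; its "shot" number tells which), for a name from the list of things; names that differ only in an ending like _2 or _b are one class to them, and where a whole thing is asked for, a point or a joint stands for the part that bears it (a point fixed in the world has none). Each returns a list of dicts, best first, with "p" (0 to 1); they miss things now and then, are a little off and sometimes report something else, mostly with a low value. They report only what shows in the picture. A call takes as long as a camera call.
- arm.silhouettes(thing, picture): "pixels" (420x560 bool, what is visible of it) and "box" ([centre column, centre row, width, height] in pixels, round what is visible of it).
The state is a dict: "clock": time; "joints": joint angles; "joint_velocities": joint speeds; "effort": joint torques, N m; "position": TCP position; "ee_rot": TCP orientation; "force": force on the tool from outside, world axes, zero at the start; "wrist_torque": the same for the moment, N m; "width": opening from 0.0 (shut) to 1.0 (fully open); "finger_force": force on a finger pad.
Only numpy, scipy, OpenCV 4.12 (cv2) and the standard library are available. Lean on these libraries where they do the work, as an engineer would, in place of code of your own. Each camera call takes 0.05 s, during which the arm holds its last target. There are 200 camera calls.

TASK

Slide the carriage with the shell blank along the work slide until its red pointer stands at the yellow mark, then lock it by turning the three knobs clockwise fully home to their end stops, the orange middle knob first and then the two black outer ones. The knobs must stay loose until the pointer is at the mark; leave the other things on the table where they are.

Things in the scene. Friction and masses are not known exactly. Their poses are not given: they have to be found in the camera images.
- bed: grey bed of the work slide, 220 x 350 x 18 mm, fixed. Origin: centre of its underside, on the table. y: along the slide, to the robot's left; x: away from the robot; z up. On the robot's side, at x = -60 mm, a dark steel strip 50 mm wide (top 40 mm above the table) runs along it with three knobs 105 mm apart; the carriage runs on rails beyond the strip
- carriage_pointer (a point): tip of the red pointer, 4 mm wide, on the carriage's far edge (away from the robot), 41.5 mm beyond the post's middle and level with it along the slide
- carriage (a joint): travel of the carriage along the bed, 0 to 0.13 m; grows towards the bed's +y (the robot's left). It slides stiffly (about 3 N) and stays where it is left
- mark_centre (a point): centre of the top of the yellow mark, a clip 16 mm wide along the slide, clipped on the bed's far edge just beyond the pointer's path. Same axes as the bed
- knob_left_grip (a point): knob: left (bed's +y end of the strip), black. A bar 66 mm long, 20 mm wide, 50 to 82 mm above the table, on a round steel foot 48 mm across, 40 to 50 mm above the table. This point is on the upright turning axis, 70 mm above the table. x: along the bar (turns with it), z up. Fully home, the bar lies in line with the strip, along the bed's y
- knob_left (a joint): turn of this knob about its upright axis, rad: grows as it is tightened, clockwise seen from above; its end stop is at 1.4, where the bar is in line with the strip; starts loose between 0 and 0.6. About 0.12 N m of friction; it stays where it is left
- knob_middle_grip (a point): knob: middle, orange. A bar 66 mm long, 20 mm wide, 50 to 82 mm above the table, on a round steel foot 48 mm across, 40 to 50 mm above the table. This point is on the upright turning axis, 70 mm above the table. x: along the bar (turns with it), z up. Fully home, the bar lies in line with the strip, along the bed's y
- knob_middle (a joint): turn of this knob about its upright axis, rad: grows as it is tightened, clockwise seen from above; its end stop is at 1.4, where the bar is in line with the strip; starts loose between 0 and 0.6. About 0.12 N m of friction; it stays where it is left
- knob_right_grip (a point): knob: right (bed's -y end), black. A bar 66 mm long, 20 mm wide, 50 to 82 mm above the table, on a round steel foot 48 mm across, 40 to 50 mm above the table. This point is on the upright turning axis, 70 mm above the table. x: along the bar (turns with it), z up. Fully home, the bar lies in line with the strip, along the bed's y
- knob_right (a joint): turn of this knob about its upright axis, rad: grows as it is tightened, clockwise seen from above; its end stop is at 1.4, where the bar is in line with the strip; starts loose between 0 and 0.6. About 0.12 N m of friction; it stays where it is left
- carriage_post (a point): on the axis of the carriage's square blue grip post, 24 x 24 mm, from 38 to 86 mm above the table; this point is at 74 mm. Same axes as the bed. The carriage, an aluminium plate 105 x 130 mm, top 38 mm above the table, also carries a round cream shell blank 62 mm across, its middle 72 mm to the -y side of the post and 28 mm nearer the robot, its top 69 mm above the table
- dop_stick_long: bystander: wooden stick 160 mm long, 38 mm across its dark wax head with a cream shell piece, lying in front of the work slide (robot's side). Origin: centre of its underside
- dop_stick_short: bystander: the same kind of stick, 120 mm long, 32 mm across the head, lying beyond the slide. Origin: centre of its underside
- dop_stick_thick: bystander: the same kind of stick, 130 mm long, 42 mm across the head, lying to the left of the slide. Origin: centre of its underside
- bottle: bystander: small clear bottle with a white cap, 38 mm across, 75 mm tall, standing to the left of the slide. Origin: centre of its underside
- glasses: bystander: orange-framed spectacles, 140 mm wide, 130 mm deep, 40 mm tall, standing to the right of the slide. Origin: centre of its underside
- small_shell: bystander: peach ribbed shell, 86 mm across, 42 mm tall, to the right of the slide. Origin: centre of its underside
- brush: bystander: brush 170 mm long lying beyond the slide. Origin: centre of its underside

How it is judged:
By the outcome, as a careful person would: the job done as asked, in the order asked, and still so for the second after the job is handed in, with the robot touching nothing.
It also fails if it takes over 58 s, if anything falls off the work surface, if the arm or the gripper's body presses on something with over 40 N, if the wrist force passes 120 N, or if a joint passes its speed limit or range.

## Working session

There is one attempt and no reset: what is moved stays moved. The work goes in short steps, Python scripts to look and compute and a tool call to move; the robot and the scene stay as the last step left them, time stands still between calls to the robot, and variables do not carry over. Pictures are saved under pics/ and viewed, at most 10 in all, crops included, and the job is handed in when it is done.

Besides the shell and the picture viewer there is one more tool, called after "Call:" as name(argument=value, ...), one argument or row to a line, values as JSON. arm_command: Moves the arm, as the interface text tells. Shifts and turns lie within -1 to 1; 1 stands for 0.25 m of shift or pi/4 rad of turn. Its arguments: {"type":"object","properties":{"dp":{"type":"array","items":{"type":"array","items":{"type":"number"}}},"dr":{"type":"array","items":{"type":"array","items":{"type":"number"}}},"hand":{"type":"number"},"squeeze":{"type":"number"}},"required":["dp","dr"]}

```bash
ls; mkdir -p pics; python3 - <<'E'
from cell import arm
import cv2
s=arm.read_state(); print({k:(v if not hasattr(v,'tolist') else v.tolist()) for k,v in s.items()})
for n in("side","top"):
    c=arm.capture(n); cv2.imwrite(f"pics/{n}0.png",c["img"][:,:,::-1]); print({k:v for k,v in c.items() if k!="img"})
E
```

```text
pics
{'clock': 0.0, 'joints': [-1.3397793527645103, 0.048757053781139544, 0.09757350009127316, 1.6220032372316282, 8.991805259403235e-06, 1.4429796812439706], 'joint_velocities': [-0.000766066008622925, -0.0008053452728033897, 0.0006279178323623011, -0.0011072161823805272, -0.0010221412780066534, -0.0008405362889478739], 'effort': [9.874073612081702e-05, -33.87773036956787, 32.00164318084717, 0.020044537377543747, -4.665647793444805e-05, -3.596774718062079e-06], 'position': [0.18430374990703124, -0.49136327259358903, 0.40350119575198806], 'ee_rot': [0.9839472318937528, 0.17845564224591953, -5.715687562429233e-05, -0.0011938728196543864], 'force': [0.06972947467594814, -0.4210030853648009, -0.43578641819641317], 'wrist_torque': [0.009459155009383205, 0.03365764895785885, -0.011730160887075288], 'finger_force': 0.0, 'width': 0.9980067551759517}
{'vertical_fov': 42.73903733687505, 'cx': 271.91922867460045, 'cy': 205.231125465299, 'origin': array([0.19542034, 0.91860293, 0.97814623]), 'attitude': array([-0.08653977,  0.39173413,  0.89662135, -0.18741769]), 'shot': 1}
{'vertical_fov': 57.8411726182896, 'cx': 281.97895332347593, 'cy': 212.49664007754484, 'origin': array([0.43641754, 0.04383055, 0.89736677]), 'attitude': array([-0.05316994,  0.07229229,  0.7090932 , -0.69938088]), 'shot': 2}
```

View pics/top0.png

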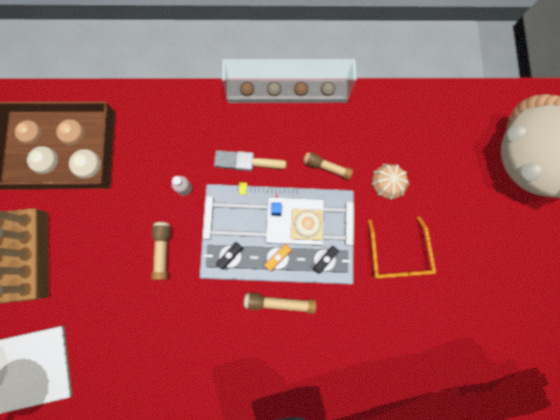

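View pics/side0.png

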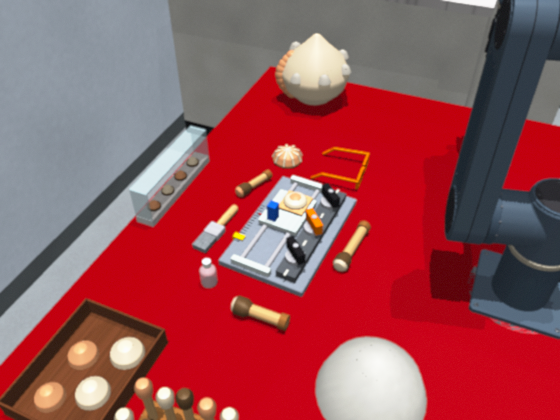

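The top view shows the post (blue) at about (276,209), the yellow mark at (243,188), and knobs at (230,256), (278,258) and (326,260). The side view shows the post at (273,211), the mark at (239,237), and knobs at (296,249), (315,222) and (332,195). The carriage therefore has to move left (+y). Next I'll measure from the two views.

```bash
cat > h.py <<'E'
import numpy as np, cv2
from cell import arm
from scipy.spatial.transform import Rotation as R
def ray(c,px):
    px=np.atleast_2d(px).astype(float); f=210/np.tan(np.radians(c["vertical_fov"]/2))
    d=np.c_[(px[:,0]-c["cx"])/f,-(px[:,1]-c["cy"])/f,-np.ones(len(px))]
    return R.from_quat(c["attitude"]).apply(d)
def onz(c,px,z):
    d=ray(c,px); o=np.array(c["origin"]); return o+d*((z-o[2])/d[:,2])[:,None]
def proj(c,P):
    f=210/np.tan(np.radians(c["vertical_fov"]/2)); q=R.from_quat(c["attitude"]).inv().apply(np.atleast_2d(P)-c["origin"])
    return np.c_[c["cx"]-f*q[:,0]/q[:,2],c["cy"]+f*q[:,1]/q[:,2]]
def tri(cs,pxs):
    A=np.zeros((3,3));b=np.zeros(3); L=[]
    for c,p in zip(cs,pxs):
        d=ray(c,p)[0];d/=np.linalg.norm(d);M=np.eye(3)-np.outer(d,d);A+=M;b+=M@c["origin"];L.append((M,c["origin"]))
    X=np.linalg.solve(A,b); return X,[np.linalg.norm(M@(X-o)) for M,o in L]
def cen(m):
    ys,xs=np.nonzero(m); return np.array([xs.mean(),ys.mean()])
def hsvmask(c,lo,hi,roi):
    h=cv2.cvtColor(c["img"],cv2.COLOR_RGB2HSV); m=cv2.inRange(h,lo,hi)>0; r=np.zeros_like(m); x0,x1,y0,y1=roi; r[y0:y1,x0:x1]=1; return m&r
E
python3 - <<'E'
from h import *
np.set_printoptions(precision=4,suppress=True)
T=arm.capture("top");S=arm.capture("side")
for n in["knob_left","knob_middle","knob_right","carriage_post","carriage","mark_centre","bed"]:
    cs=[]
    for c,nm in((T,"t"),(S,"s")):
        try: r=arm.silhouettes(n,c)
        except Exception as e: print(n,e); continue
        for k in r[:3]:
            m=k["pixels"]; ct,sz,a=cv2.minAreaRect(np.argwhere(m)[:,::-1].astype(np.float32)); print(n,nm,round(k["p"],2),m.sum(),cen(m),np.array(sz),a)
        if r: cs.append(cen(r[0]["pixels"]))
    if len(cs)==2: print("  ->",*tri([T,S],cs))
# colours
for nm,lo,hi,rt,rs in(("yellow",(24,120,120),(35,255,255),(225,260,175,200),(225,255,225,250)),("blue",(105,130,60),(125,255,255),(260,290,195,220),(260,290,195,225)),("orange",(8,130,120),(22,255,255),(258,300,240,275),(300,330,205,240))):
    a=hsvmask(T,lo,hi,rt);b=hsvmask(S,lo,hi,rs); print(nm,a.sum(),b.sum(),cen(a),cen(b),*tri([T,S],[cen(a),cen(b)]))
a=cv2.resize(T["img"][175:290,195:360],None,fx=4.8,fy=4.8,interpolation=cv2.INTER_CUBIC); cv2.imwrite("pics/crop.png",a[:,:,::-1])
E
```

```text
knob_left t 0.6 487 [229.0062 256.2628] [21.4663 30.8577] 63.43495178222656
knob_left s 0.96 425 [293.8565 252.2424] [29. 19.] 90.0
  -> [0.492  0.1376 0.0604] [np.float64(0.001310292399240874), np.float64(0.0013102923992407984)]
knob_middle t 0.71 451 [276.8404 257.6918] [20.7848 29.7884] 16.699243545532227
knob_middle s 0.78 371 [312.3073 222.9946] [18.1521 26.7603] 3.5763344764709473
  -> [0.4868 0.033  0.0624] [np.float64(0.0007970939251094647), np.float64(0.000797093925109415)]
knob_right t 0.59 430 [324.5814 259.2628] [19.697  29.2972] 65.55604553222656
knob_right t 0.47 529 [399.3308 259.1002] [55.8596 62.194 ] 86.26860046386719
knob_right t 0.41 286 [180.993  185.3462] [21.2132 15.5563] 45.0
knob_right s 0.91 428 [328.5304 197.2757] [26. 21.] 90.0
  -> [ 0.4819 -0.0716  0.0619] [np.float64(0.0008486773137229444), np.float64(0.0008486773137230366)]
carriage_post t 0.82 2574 [294.2005 220.9685] [56.7546 47.9616] 2.2906100749969482
carriage_post s 0.8 1605 [286.3146 211.3857] [49.0902 42.3242] 20.2248592376709
  -> [ 0.5721 -0.0085  0.0332] [np.float64(0.0008462647161768205), np
[... 354 characters left out ...]
12187328)]
bed t 0.7 13920 [277.3657 234.4091] [151.8905  93.7679] 2.174744129180908
bed s 0.61 9372 [289.2782 234.2494] [ 90.4265 124.2304] 30.19162368774414
  -> [ 0.5466  0.0303 -0.0039] [np.float64(0.001509220892761147), np.float64(0.0015092208927611822)]
yellow 58 55 [242.7931 187.5862] [238.7455 235.9818] [0.6525 0.1099 0.0231] [np.float64(0.0015470098687621677), np.float64(0.0015470098687622132)]
blue 95 174 [275.7263 208.6526] [272.3621 210.092 ] [0.5938 0.0337 0.0665] [np.float64(0.000532205948912907), np.float64(0.0005322059489129239)]
orange 169 232 [277.1953 257.4852] [314.2069 220.8836] [0.4848 0.0318 0.0697] [np.float64(0.0012350043547886616), np.float64(0.0012350043547886109)]
```

View pics/crop.png

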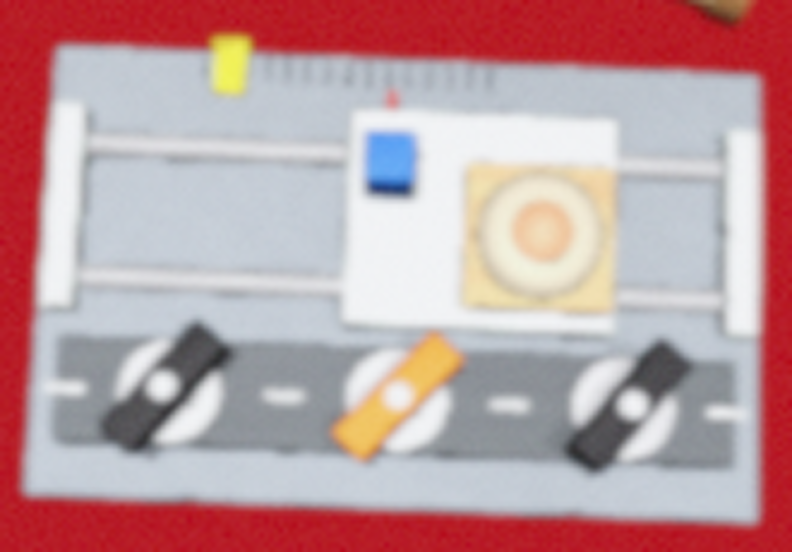

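The crop shows the red pointer at crop (392,98), the mark at (231,65), knob hub dots at (162,387), (398,397) and (632,407), and bars about 45–50° from home. I'll refine these against the known shapes.

```bash
cat >> h.py <<'E'
from scipy.optimize import least_squares
def hullcen(c,P):
    m=np.zeros((420*8,560*8),np.uint8); h=cv2.convexHull((proj(c,P)*8+4).astype(np.float32)).astype(np.int32); M=cv2.moments(h); return np.array([M["m10"]/M["m00"]-3.5,M["m01"]/M["m00"]-3.5])/8
def box(x,y,a,l,w,z0,z1):
    u=np.array([np.cos(a),np.sin(a)]);v=np.array([-u[1],u[0]])
    return np.array([[*(np.array([x,y])+i*l/2*u+j*w/2*v),z] for i in(-1,1) for j in(-1,1) for z in(z0,z1)])
def fitbox(cs,ms,a,l,w,z0,z1,x0):
    f=lambda p:np.concatenate([hullcen(c,box(p[0],p[1],a,l,w,z0,z1))-cen(m) for c,m in zip(cs,ms)])
    r=least_squares(f,x0,diff_step=1e-2); return r.x,r.fun
def bedy(p,q,yaw): return (np.array(q)[:2]-np.array(p)[:2])@[-np.sin(yaw),np.cos(yaw)]
E
python3 - <<'E'
from h import *
np.set_printoptions(precision=4,suppress=True)
T=arm.capture("top");S=arm.capture("side")
d=np.array([[162,387],[398,397],[632,407]])/4.8+[195,175]-.4
D=onz(T,d,.082);print("dots",D); v=D[0]-D[2]; yaw=-np.arctan2(v[0],v[1]);print("yaw",yaw,np.degrees(yaw), np.linalg.norm(v))
c=np.array([[57,45],[762,73],[25,493],[760,520]])/4.8+[195,175]-.4
C=onz(T,c,.018);print("corners",C,"mean",C.mean(0)); 
for i,j in((0,1),(2,3)): w=C[i]-C[j];print(np.linalg.norm(w),-np.degrees(np.arctan2(w[0],w[1])))
R_=((105,130,60),(125,255,255))
a=hsvmask(T,*R_,(260,290,195,220));b=hsvmask(S,*R_,(260,290,195,225))
post=None
for cs,ms in(([T],[a]),([S],[b]),([T,S],[a,b])): post=fitbox(cs,ms,yaw,.024,.024,.038,.086,[.594,.034]);print("post",*post)
for z in(.018,.025,.03):print("mark T",z,onz(T,cen(hsvmask(T,(24,120,120),(35,255,255),(225,260,175,200))),z))
pt=onz(T,np.array([[392,98]])/4.8+[195,175]-.4,.036)[0];print("ptr",pt)
mk=onz(T,cen(hsvmask(T,(24,120,120),(35,255,255),(225,260,175,200))),.023)[0]
print("d post",bedy(post[0],mk,yaw),"d ptr",bedy(pt,mk,yaw),"ptr-post",bedy(post[0],pt,yaw))
# bars
for n,e in(("L",[[115,437],[215,337]]),("M",[[352,447],[447,347]]),("R",[[588,458],[675,353]])):
    E=onz(T,np.array(e)/4.8+[195,175],.082); w=E[1]-E[0]; print(n,np.degrees(np.arctan2(w[1],w[0])))
for n in("M",):
    m=hsvmask(T,(8,130,120),(22,255,255),(258,300,240,275));q=np.argwhere(m)[:,::-1].astype(float);P=onz(T,q,.082)[:,:2];P-=P.mean(0);u=np.linalg.svd(P,full_matrices=False)[2][0];print("Mpca",np.degrees(np.arctan2(u[1],u[0])))
g=T["img"].max(2)<75
for n,(cx,cy) in(("L",(228.5,255.3)),("R",(326.4,259.5))):
    yy,xx=np.mgrid[:420,:560]; m=g&(np.hypot(xx-cx,yy-cy)<17); P=onz(T,np.argwhere(m)[:,::-1],.082)[:,:2];ce=P.mean(0);u=np.linalg.svd(P-ce,full_matrices=False);print(n,m.sum(),ce,u[1]/np.sqrt(m.sum()),np.degrees(np.arctan2(*u[2][0][::-1])))
E
```

```text
dots [[ 0.4916  0.1362  0.082 ]
 [ 0.4856  0.0316  0.082 ]
 [ 0.4797 -0.0726  0.082 ]]
yaw -0.056837000830423395 -3.2565202677648157 0.20918831801292462
corners [[ 0.6649  0.1966  0.018 ]
 [ 0.6473 -0.1528  0.018 ]
 [ 0.4469  0.2076  0.018 ]
 [ 0.4287 -0.141   0.018 ]] mean [0.547  0.0276 0.018 ]
0.3498424300095643 -2.8920745455489407
0.34902365409966896 -2.9901049353549225
post [0.5945 0.0335] [0.0006 0.0112]
post [0.5948 0.03  ] [-0.0152  0.0877]
post [0.5947 0.0324] [ 0.5308 -0.043  -0.3335  0.707 ]
mark T 0.018 [[0.6553 0.1107 0.018 ]]
mark T 0.025 [[0.6536 0.1102 0.025 ]]
mark T 0.03 [[0.6523 0.1098 0.03  ]]
ptr [0.6323 0.0318 0.036 ]
d post 0.08119864217661212 d ptr 0.07965777875254218 ptr-post 0.0015408634240699336
L -45.1986471025794
M -44.51124524677823
R -41.491441962399215
Mpca 133.0634016136347
L 32 [0.488  0.1279] [0.0196 0.0012] 137.484546875685
R 22 [ 0.4706 -0.0587] [0.0231 0.0038] 142.22092863429035
```

Yaw is about -3.1°, the post is at (0.5945,0.033), and it has to travel about 80 mm. The sizes check out: bed 349 mm, knob span 209 mm. I'll move over the post, gripping along x.

Call:
arm_command(
  dp=[
    [0.547,0.7,0],
    [0.547,0.7,0],
    [0.547,0.7,0],
    [0.547,0.7,0],
    [0.547,0.7,0],
    [0.547,0.7,0],
  ],
  dr=[
    [0,0,0.492],
    [0,0,0.492],
    [0,0,0.492],
    [0,0,0.492],
    [0,0,0.492],
    [0,0,0.492],
  ],
  hand=-0.18,
  squeeze=40,
)

```text
clock: 1.6
position: [0.3225, -0.3143, 0.4052]
ee_rot: [0.93, 0.366, 0.0, 0.0]
force: [-0.2, -0.6, -0.3]
width: 0.586
finger_force: 0.0
```

Call:
arm_command(
  dp=[
    [0.547,0.7,0],
    [0.547,0.7,0],
    [0.547,0.7,0],
    [0.547,0.7,0],
    [0.547,0.7,0],
    [0.547,0.7,0],
  ],
  dr=[
    [0,0,0.492],
    [0,0,0.492],
    [0,0,0.492],
    [0,0,0.492],
    [0,0,0.492],
    [0,0,0.492],
  ],
)

```text
clock: 2.2
position: [0.4591, -0.1404, 0.4044]
ee_rot: [0.843, 0.538, 0.0, -0.0]
force: [0.0, 0.8, 0.4]
width: 0.591
finger_force: 0.0
```

Call:
arm_command(
  dp=[
    [0.547,0.7,0],
    [0.547,0.7,0],
    [0.547,0.7,0],
    [0.547,0.7,0],
    [0.547,0.7,0],
    [0.547,0.7,0],
    [0.547,0.7,0],
  ],
  dr=[
    [0,0,0.492],
    [0,0,0.492],
    [0,0,0.492],
    [0,0,0.492],
    [0,0,0.492],
    [0,0,0.492],
    [0,0,0.492],
  ],
)

```text
clock: 2.9
position: [0.5947, 0.0319, 0.4042]
ee_rot: [0.726, 0.688, -0.001, -0.0]
force: [-0.5, -0.5, 0.2]
width: 0.591
finger_force: 0.0
```

Call:
arm_command(
  dp=[
    [0,0,-0.2],
    [0,0,-0.4],
    [0,0,-0.6],
    [0,0,-0.7],
    [0,0,-0.7],
    [0,0,-0.7],
  ],
  dr=[
    [0,0,0],
    [0,0,0],
    [0,0,0],
    [0,0,0],
    [0,0,0],
    [0,0,0],
  ],
)

```text
clock: 3.5
position: [0.5943, 0.0317, 0.2304]
ee_rot: [0.726, 0.687, -0.0, 0.0]
force: [1.3, -0.7, 0.5]
width: 0.589
finger_force: 0.0
```

Call:
arm_command(
  dp=[
    [0,0,0],
    [0,0,0],
    [0,0,0],
    [0,0,0],
    [0,0,0],
    [0,0,0],
    [0,0,0],
  ],
  dr=[
    [0,0,0],
    [0,0,0],
    [0,0,0],
    [0,0,0],
    [0,0,0],
    [0,0,0],
    [0,0,0],
  ],
  hand=1,
)

```text
clock: 4.2
position: [0.5937, 0.033, 0.2335]
ee_rot: [0.726, 0.688, -0.001, 0.0]
force: [-8.1, -0.6, 8.1]
width: 0.274
finger_force: 42.9
```

Call:
arm_command(
  dp=[
    [0.003,0.06,0],
    [0.006,0.12,0],
    [0.01,0.18,0],
    [0.013,0.24,0],
    [0.016,0.3,0],
    [0.017,0.318,0],
    [0.017,0.318,0],
    [0.017,0.318,0],
    [0.017,0.318,0],
  ],
  dr=[
    [0,0,0],
    [0,0,0],
    [0,0,0],
    [0,0,0],
    [0,0,0],
    [0,0,0],
    [0,0,0],
    [0,0,0],
    [0,0,0],
  ],
)

```text
clock: 5.1
position: [0.5979, 0.1137, 0.2335]
ee_rot: [0.725, 0.688, 0.0, -0.001]
force: [-8.5, 2.3, 7.3]
width: 0.273
finger_force: 42.9
```

```bash
python3 - <<'E'
from h import *
T=arm.capture("top");S=arm.capture("side")
a=cv2.resize(T["img"][175:225,215:285],None,fx=8,fy=8,interpolation=cv2.INTER_CUBIC)
b=cv2.resize(S["img"][215:265,215:285],None,fx=8,fy=8,interpolation=cv2.INTER_CUBIC)
cv2.imwrite("pics/slide.png",cv2.resize(np.vstack([a,b]),None,fx=.75,fy=.75)[:,:,::-1])
E
```

```text
(no output)
```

View pics/slide.png

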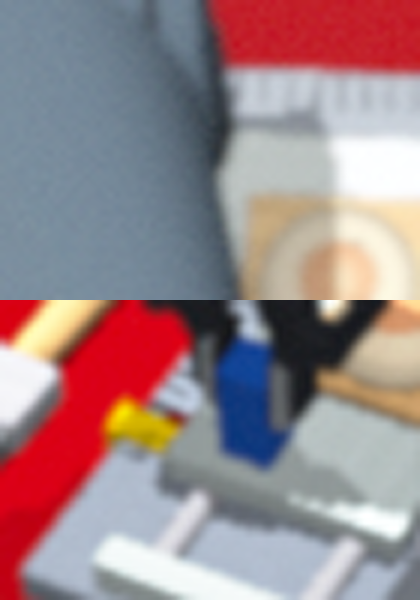

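The top view is blocked by the gripper. The side view shows the pointer region close to the mark, at about (140,425) in the crop. I'll let go, rise towards the middle knob and look again.

Call:
arm_command(
  dp=[
    [0,0,0],
    [0,0,0],
    [0,0,0],
    [0,0,0],
    [0,0,0.2],
    [0,0,0.4],
    [0,0,0.6],
    [0,0,0.68],
  ],
  dr=[
    [0,0,0],
    [0,0,0],
    [0,0,0],
    [0,0,0],
    [0,0,0],
    [0,0,0],
    [0,0,0],
    [0,0,0],
  ],
  hand=-0.18,
)

```text
clock: 6.0
position: [0.5994, 0.1129, 0.4066]
ee_rot: [0.726, 0.688, 0.004, 0.003]
force: [1.0, -0.6, 1.2]
width: 0.592
finger_force: 0.0
```

Call:
arm_command(
  dp=[
    [-0.45,-0.328,0],
    [-0.45,-0.328,0],
    [-0.45,-0.328,0],
    [-0.45,-0.328,0],
    [-0.45,-0.328,0],
    [-0.45,-0.328,0],
    [-0.45,-0.328,0],
  ],
  dr=[
    [0,0,0.97],
    [0,0,0.97],
    [0,0,0.97],
    [0,0,0.97],
    [0,0,0.97],
    [0,0,0.97],
    [0,0,0.97],
  ],
)

```text
clock: 6.7
position: [0.4864, 0.0309, 0.3998]
ee_rot: [0.419, 0.908, 0.0, 0.0]
force: [-0.3, 0.3, -0.9]
width: 0.596
finger_force: 0.0
```

```bash
python3 - <<'E'
from h import *
T=arm.capture("top");S=arm.capture("side")
a=cv2.resize(T["img"][175:225,215:285],None,fx=8,fy=8,interpolation=cv2.INTER_CUBIC)
b=cv2.resize(S["img"][205:255,205:275],None,fx=8,fy=8,interpolation=cv2.INTER_CUBIC)
cv2.imwrite("pics/slide2.png",cv2.resize(np.vstack([a,b]),None,fx=.75,fy=.75)[:,:,::-1])
yaw=np.radians(-3.1)
R_=((105,130,60),(125,255,255))
m=hsvmask(T,*R_,(225,265,195,220));b=hsvmask(S,*R_,(235,275,205,245));y=hsvmask(T,(24,120,120),(35,255,255),(225,260,175,200))
print(m.sum(),b.sum(),cen(m),y.sum(),cen(y))
mk=onz(T,cen(y),.023)[0]
for cs,ms in(([T],[m]),([S],[b])):
    p,r=fitbox(cs,ms,yaw,.024,.024,.038,.086,[.598,.113]);print(p,r,bedy(p,mk,yaw))
ys=cen(hsvmask(S,(24,120,120),(35,255,255),(225,255,220,250)));mS=onz(S,ys,.023)[0];print("side mark",mS,bedy(p,mS,yaw))
print(arm.read_state()["position"])
E
```

```text
0 187 [nan nan] 0 [nan nan]h.py:19: RuntimeWarning: Mean of empty slice.
  ys,xs=np.nonzero(m); return np.array([xs.mean(),ys.mean()])
  ret = ret.dtype.type(ret / rcount)
Traceback (most recent call last):
  File "h.py", line 30, in fitbox
    r=least_squares(f,x0,diff_step=1e-2); return r.x,r.fun
ValueError: Residuals are not finite in the initial point.
```

View pics/slide2.png

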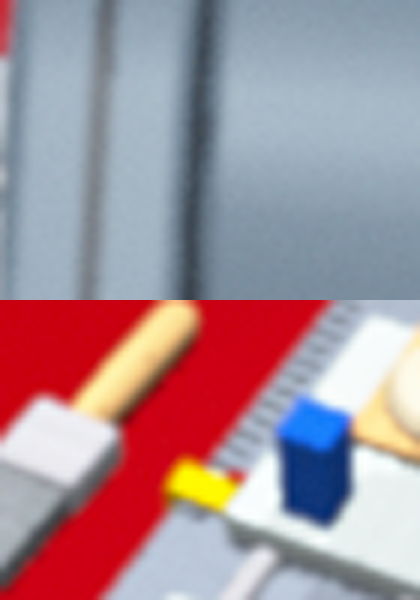

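The side view now shows the post and mark clearly, but the forearm blocks the top camera. I'll swing aside to the right for a clean look.

Call:
arm_command(
  dp=[
    [-0.3,-1,0],
    [-0.3,-1,0],
    [-0.3,-1,0],
    [-0.3,-1,0],
    [-0.3,-1,0],
    [-0.3,-1,0],
    [-0.3,-1,0],
  ],
  dr=[
    [0,0,0],
    [0,0,0],
    [0,0,0],
    [0,0,0],
    [0,0,0],
    [0,0,0],
    [0,0,0],
  ],
)

```text
clock: 7.5
position: [0.411, -0.2206, 0.3995]
ee_rot: [0.42, 0.908, 0.0, -0.0]
force: [0.2, 0.5, -0.4]
width: 0.593
finger_force: 0.0
```

```bash
cat > look.py <<'E'
from h import *
import sys
T=arm.capture("top");S=arm.capture("side")
a=cv2.resize(T["img"][175:225,215:285],None,fx=8,fy=8,interpolation=cv2.INTER_CUBIC)
cv2.imwrite(sys.argv[1],a[:,:,::-1])
yaw=np.radians(-3.1)
R_=((105,130,60),(125,255,255))
m=hsvmask(T,*R_,(225,265,195,220));b=hsvmask(S,*R_,(235,275,205,245));y=hsvmask(T,(24,120,120),(35,255,255),(225,260,175,200))
ys=cen(hsvmask(S,(24,120,120),(35,255,255),(225,255,220,250)));mS=onz(S,ys,.023)[0]
p,r=fitbox([S],[b],yaw,.024,.024,.038,.086,[.598,.113]);print("side",p,mS,bedy(p,mS,yaw))
print(m.sum(),b.sum(),cen(m),y.sum(),cen(y))
mk=onz(T,cen(y),.023)[0]
p,r=fitbox([T],[m],yaw,.024,.024,.038,.086,[.598,.113]);print("top",p,r,mk,bedy(p,mk,yaw))
E
python3 look.py pics/s3.png
```

```text
side [0.59937271 0.11065674] [0.65179753 0.10988365 0.023     ] 0.0020631202803095402
102 186 [239.32352941 206.98039216] 56 [242.83928571 187.39285714]
top [0.59939423 0.11467078] [-0.01567485 -0.00915705] [0.65453078 0.11022937 0.023     ] -0.0014531845381034279
```

View pics/s3.png

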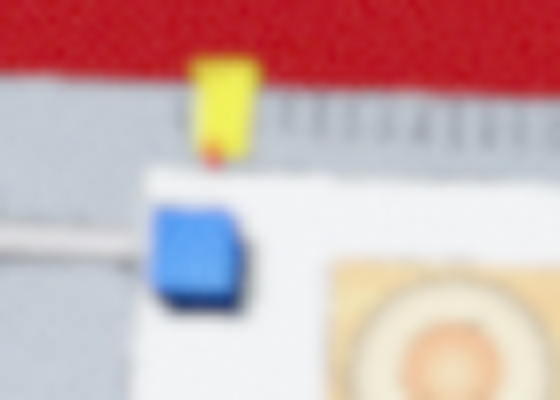

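The pointer tip is at crop (212,150) and the mark's centre is at about column 225. It may be a couple of mm too far left, so I'll measure this at subpixel level.

```bash
python3 - <<'E'
from h import *
np.set_printoptions(precision=4,suppress=True,linewidth=170)
T=arm.capture("top");S=arm.capture("side");yaw=np.radians(-3.1)
I=T["img"].astype(int); 
print("R-G rows190-196 cols236-248");print((I[...,0]-I[...,1])[190:198,236:249]);print("min(R,G)-B rows181-196");print((np.minimum(I[...,0],I[...,1])-I[...,2])[181:198,236:251])
J=S["img"].astype(int); print("side R-G rows 226-238 cols 228-250");print((J[...,0]-J[...,1])[226:240,228:252]);print((np.minimum(J[...,0],J[...,1])-J[...,2])[226:244,228:252])
def B(c,px,z): q=onz(c,px,z)[0]; return q, bedy([0.547,.0276],q,yaw)
print("post topface T",B(T,np.array([194,249])/8+[215,175]-.44,.086)); print("post topface S",B(S,[257.1,225.9],.086))
E
```

```text
R-G rows190-196 cols236-248
[[-6 -8 -5 -2  0  0 -1 -1  0  1  1 -4 -7]
 [-7 -7 -4  0  4  8  5  1  1  0 -1 -5 -6]
 [-7 -7 -4  4 18 27 18  5  1  0  0 -4 -8]
 [-9 -7 -3  9 33 52 37 11  3  1  0 -6 -7]
 [-8 -6 -4 10 42 71 50 18  5  2 -3 -7 -7]
 [-5 -6 -4  6 33 61 46 15  0 -4 -5 -8 -7]
 [-4 -3 -5  0 11 22 15  4 -3 -4 -4 -4 -5]
 [-1 -3 -3 -2  2  3  1 -1 -2 -2 -2 -3 -2]]
min(R,G)-B rows181-196
[[-21 -10  -2   9  22  27  22  26  24  21  13   0  -9 -12 -11]
 [ -9  -4  23  62  76  83  87  86  91  84  63  25   0 -10  -6]
 [-12   4  48  94 114 126 127 126 129 123 106  64  15 -11 -10]
 [ -6   0  44  95 128 140 142 144 144 140 124  77  18  -6 -13]
 [ -8  -3  20  73 123 143 148 147 147 139 116  57   4  -9  -8]
 [ -9  -6  10  54 108 144 150 147 148 130  91  33  -2 -10  -8]
 [-14 -11   6  49 102 141 151 152 147 127  74  17  -6  -9  -9]
 [-16 -11   9  52 104 140 148 149 143 121  65   7 -13 -15 -14]
 [-15 -11  12  55 108 141 152 148 143 113  53   3 -14 -17 -16]
 [-15 -13  10  56 108 143 146 150 145 108  46   0 -13 -16 -16]
 [-16 -14   9  55 104 136 145 149 142 103  41  -1 -14 -16 -18]
 [-16 -14   6  52  
[... 3459 characters left out ...]
 10   -7   -4   -4   -3   -3   -4   -7  -24]
 [ -16  -19  -17  -11   -3   -2  -11  -24  -25  -19  -11    3   20   41   34   -2   -7   -4   -4   -3   -4   -5   -7  -19]
 [ -14  -17  -12   -9  -14  -15  -25  -29  -27  -24  -24  -26  -26  -16   -8   -9  -11   -8   -7   -6   -5   -6   -7   -8]
 [ -18  -21  -10  -12  -16  -24  -31  -30  -29  -29  -29  -31  -31  -27  -20  -11   -9   -8   -9  -13  -10   -8   -7   -7]
 [ -16  -11  -11  -15  -20  -31  -32  -29  -30  -31  -30  -31  -30  -29  -22  -12   -7   -8   -6   -8   -9   -9  -11  -13]]
post topface T (array([0.5981, 0.1141, 0.086 ]), np.float64(0.0891186000303425))
post topface S (array([0.5958, 0.1165, 0.086 ]), np.float64(0.09142373885642867))
```

```bash
python3 - <<'E'
from h import *
np.set_printoptions(precision=4,suppress=True,linewidth=170)
T=arm.capture("top");S=arm.capture("side");yaw=np.radians(-3.0);o=[0.547,.0276]
I=T["img"].astype(float);J=S["img"].astype(float)
def wc(w,x0,x1,y0,y1):
    w=np.clip(w[y0:y1,x0:x1],0,None);yy,xx=np.mgrid[y0:y1,x0:x1];return np.array([(w*xx).sum(),(w*yy).sum()])/w.sum()
pT=wc(I[...,0]-I[...,1]-8,238,245,191,198);pS=wc(J[...,0]-J[...,1]-15,242,247,232,237)
X,e=tri([T,S],[pT,pS]);print("ptr",pT,pS,X,e,bedy(o,X,yaw))
for z in(.02,.026,.032,.038): print(z,"ptr T",bedy(o,onz(T,pT,z)[0],yaw),"S",bedy(o,onz(S,pS,z)[0],yaw))
wT=np.minimum(I[...,0],I[...,1])-I[...,2];wS=np.minimum(J[...,0],J[...,1])-J[...,2]
mT=wc(wT,236,250,181,196);mS=wc(wS,230,247,229,242);X,e=tri([T,S],[mT,mS]);print("mark",mT,mS,X,e,bedy(o,X,yaw))
# render mark as box with top z zt: fit x,y,l(x),zt,z0 to edges: centroid and area both views
def ar(c,P): return cv2.contourArea(cv2.convexHull(proj(c,P).astype(np.float32)))
aT=np.clip(wT[181:196,236:250],0,None).sum()/148;aS=np.clip(wS[229:242,230:247],0,None).sum()/246
def f(p):
    P=box(p[0],p[1],yaw,p[2],.016,p[3],p[4]); return np.r_[hullcen(T,P)-mT,hullcen(S,P)-mS,(ar(T,P)-aT)/8,(ar(S,P)-aS)/8]
r=least_squares(f,[.653,.11,.02,.018,.026],diff_step=1e-3,x_scale=[.01,.01,.005,.01,.01],bounds=([.6,.05,.005,0,.018],[.7,.2,.04,.0185,.05]));print(r.x,r.fun,aT,aS,bedy(o,r.x,yaw))
E
```

```text
ptr [241.1329 193.9662] [243.8652 233.9781] [0.6347 0.1128 0.0395] [np.float64(0.00014341760913203787), np.float64(0.00014341760913223005)] 0.08970523607263749
0.02 ptr T 0.09155643943967623 S 0.07341907675489359
0.026 ptr T 0.09100158206922769 S 0.07841599149894893
0.032 ptr T 0.09044672469877918 S 0.08341290624300429
0.038 ptr T 0.08989186732833065 S 0.08840982098705974
mark [242.6256 187.3886] [237.8693 235.4866] [0.6536 0.1105 0.0245] [np.float64(0.0006060139787042186), np.float64(0.0006060139787044525)] 0.08832925641277756
[0.6551 0.1094 0.0277 0.0184 0.0208] [ 0.6869  0.1114 -0.462   0.87   -0.0095  0.1907] 79.79054054054055 59.31707317073171 0.08734234986539606
```

The pointer triangulates cleanly (z 39.5 mm) and is 1.5–2 mm past the mark. I'll regrip and nudge it back.

Call:
arm_command(
  dp=[
    [0.375,0.66,0],
    [0.375,0.66,0],
    [0.375,0.66,0],
    [0.375,0.66,0],
    [0.375,0.66,0],
    [0.375,0.66,0],
  ],
  dr=[
    [0,0,-0.97],
    [0,0,-0.97],
    [0,0,-0.97],
    [0,0,-0.97],
    [0,0,-0.97],
    [0,0,-0.97],
  ],
)

```text
clock: 8.4
position: [0.506, -0.0503, 0.3995]
ee_rot: [0.725, 0.689, 0.0, -0.0]
force: [-0.9, -0.2, -0.6]
width: 0.588
finger_force: 0.0
```

Call:
arm_command(
  dp=[
    [0.19,0.335,0],
    [0.375,0.668,0],
    [0.375,0.668,0],
    [0.375,0.668,0],
    [0.375,0.668,0],
    [0.375,0.668,0],
  ],
  dr=[
    [0,0,0],
    [0,0,0],
    [0,0,0],
    [0,0,0],
    [0,0,0],
    [0,0,0],
  ],
)

```text
clock: 9.0
position: [0.5987, 0.1151, 0.399]
ee_rot: [0.724, 0.69, -0.001, -0.0]
force: [-1.4, 0.1, -0.5]
width: 0.587
finger_force: 0.0
```

Call:
arm_command(
  dp=[
    [0,0,-0.2],
    [0,0,-0.4],
    [0,0,-0.6],
    [0,0,-0.68],
    [0,0,-0.68],
    [0,0,-0.68],
  ],
  dr=[
    [0,0,0],
    [0,0,0],
    [0,0,0],
    [0,0,0],
    [0,0,0],
    [0,0,0],
  ],
)

```text
clock: 9.6
position: [0.5986, 0.1123, 0.2307]
ee_rot: [0.726, 0.688, 0.0, 0.0]
force: [0.6, -0.6, 1.2]
width: 0.592
finger_force: 0.0
```

Grip, nudge -2 mm, open.

Call:
arm_command(
  dp=[
    [0,0,0],
    [0,0,0],
    [0,0,0],
    [0,0,0],
    [0,0,0],
    [0,0,0],
    [0,-0.004,0],
    [0,-0.008,0],
    [0,-0.008,0],
    [0,-0.008,0],
    [0,-0.008,0],
    [0,-0.008,0],
  ],
  dr=[
    [0,0,0],
    [0,0,0],
    [0,0,0],
    [0,0,0],
    [0,0,0],
    [0,0,0],
    [0,0,0],
    [0,0,0],
    [0,0,0],
    [0,0,0],
    [0,0,0],
    [0,0,0],
  ],
  hand=1,
)

```text
clock: 10.8
position: [0.5978, 0.112, 0.2334]
ee_rot: [0.725, 0.689, 0.001, -0.001]
force: [-7.7, 2.8, 7.5]
width: 0.27
finger_force: 42.9
```

Call:
arm_command(
  dp=[
    [0,0,0],
    [0,0,0],
    [0,0,0],
    [0,0,0],
    [0,0,0.2],
    [0,0,0.4],
    [0,0,0.6],
    [0,0,0.68],
    [0,0,0.68],
  ],
  dr=[
    [0,0,0],
    [0,0,0],
    [0,0,0],
    [0,0,0],
    [0,0,0],
    [0,0,0],
    [0,0,0],
    [0,0,0],
    [0,0,0],
  ],
  hand=-0.18,
)

```text
clock: 11.7
position: [0.5998, 0.1109, 0.4056]
ee_rot: [0.726, 0.688, 0.004, 0.003]
force: [0.1, -0.1, -0.1]
width: 0.594
finger_force: 0.0
```

Call:
arm_command(
  dp=[
    [-0.5,-1,0],
    [-0.5,-1,0],
    [-0.5,-1,0],
    [-0.5,-1,0],
    [-0.5,-1,0],
    [-0.5,-1,0],
    [-0.5,-1,0],
  ],
  dr=[
    [0,0,1],
    [0,0,1],
    [0,0,1],
    [0,0,1],
    [0,0,1],
    [0,0,1],
    [0,0,1],
  ],
)

```text
clock: 12.4
position: [0.4716, -0.1431, 0.398]
ee_rot: [0.41, 0.912, -0.001, -0.001]
force: [0.7, 0.5, 0.1]
width: 0.588
finger_force: 0.0
```

```bash
cat > ptr.py <<'E'
from h import *
np.set_printoptions(precision=4,suppress=True,linewidth=170)
T=arm.capture("top");S=arm.capture("side");yaw=np.radians(-3.0);o=[0.547,.0276]
I=T["img"].astype(float);J=S["img"].astype(float)
def wc(w,x0,x1,y0,y1):
    w=np.clip(w[y0:y1,x0:x1],0,None);yy,xx=np.mgrid[y0:y1,x0:x1];return np.array([(w*xx).sum(),(w*yy).sum()])/w.sum()
wT=np.minimum(I[...,0],I[...,1])-I[...,2];mT=wc(wT,236,250,181,193);m=bedy(o,onz(T,mT,.0245)[0],yaw)
pT=wc(I[...,0]-I[...,1]-8,238,246,191,198);pS=wc(J[...,0]-J[...,1]-15,242,248,232,237)
X,e=tri([T,S],[pT,pS]);print("ptr",pT,pS,X,e,"T",bedy(o,onz(T,pT,.039)[0],yaw),"mark",mT,m)
mm=hsvmask(T,(105,130,60),(125,255,255),(225,265,195,220))
if mm.any(): print("post",bedy(o,fitbox([T],[mm],yaw,.024,.024,.038,.086,[.598,.113])[0],yaw))
E
python3 ptr.py
```

```text
ptr [241.3946 193.9933] [243.8934 233.8228] [0.6348 0.1123 0.0395] [np.float64(1.9012525369622823e-05), np.float64(1.901252536962275e-05)] T 0.08919352762345031 mark [242.6222 186.7646] 0.08860333367873954
post 0.08946001950335433
```

The pointer is now within about 0.6–1 mm of the mark's centre. Next the middle knob: go above it and turn to match the bar.

Call:
arm_command(
  dp=[
    [0.048,0.682,0],
    [0.048,0.682,0],
    [0.048,0.682,0],
    [0.048,0.682,0],
    [0.048,0.682,0],
    [0.048,0.682,0],
    [0.048,0.682,0],
  ],
  dr=[
    [0,0,0.05],
    [0,0,0.05],
    [0,0,0.05],
    [0,0,0.05],
    [0,0,0.05],
    [0,0,0.05],
    [0,0,0.05],
  ],
  hand=0.06,
)

```text
clock: 13.2
position: [0.4859, 0.0314, 0.3993]
ee_rot: [0.389, 0.921, -0.0, -0.0]
force: [-0.1, -0.1, -0.9]
width: 0.472
finger_force: 0.0
```

Call:
arm_command(
  dp=[
    [0,0,-0.2],
    [0,0,-0.4],
    [0,0,-0.55],
    [0,0,-0.62],
    [0,0,-0.68],
    [0,0,-0.68],
    [0,0,-0.68],
  ],
  dr=[
    [0,0,0],
    [0,0,0],
    [0,0,0],
    [0,0,0],
    [0,0,0],
    [0,0,0],
    [0,0,0],
  ],
)

```text
clock: 13.9
position: [0.4858, 0.0306, 0.2298]
ee_rot: [0.39, 0.921, -0.0, -0.0]
force: [-0.2, 0.7, -0.3]
width: 0.473
finger_force: 0.0
```

Call:
arm_command(
  dp=[
    [0,0,0],
    [0,0,0],
    [0,0,0],
    [0,0,0],
    [0,0,0],
    [0,0,0],
  ],
  dr=[
    [0,0,0],
    [0,0,0],
    [0,0,0],
    [0,0,0],
    [0,0,0],
    [0,0,0],
  ],
  hand=1,
  squeeze=30,
)

```text
clock: 14.5
position: [0.4863, 0.0309, 0.2314]
ee_rot: [0.389, 0.921, -0.001, 0.001]
force: [-2.7, -3.0, 6.0]
width: 0.228
finger_force: 31.0
```

Bar gripped (19.4 mm). Now turn clockwise.

Call:
arm_command(
  dp=[
    [0,0,0],
    [0,0,0],
    [0,0,0],
    [0,0,0],
    [0,0,0],
    [0,0,0],
    [0,0,0],
    [0,0,0],
    [0,0,0],
    [0,0,0],
  ],
  dr=[
    [0,0,-0.12],
    [0,0,-0.24],
    [0,0,-0.36],
    [0,0,-0.48],
    [0,0,-0.6],
    [0,0,-0.72],
    [0,0,-0.84],
    [0,0,-0.94],
    [0,0,-0.94],
    [0,0,-0.94],
  ],
)

```text
clock: 15.5
position: [0.4857, 0.0307, 0.2314]
ee_rot: [0.695, 0.719, -0.001, 0.001]
force: [-4.3, -4.6, 7.1]
width: 0.223
finger_force: 31.3
```

```bash
python3 -c "
from h import *
s=arm.read_state();print(s['wrist_torque'],s['force'],np.degrees(s['joints']),2*np.degrees(np.arctan2(s['ee_rot'][1],s['ee_rot'][0]))-90)"
```

```text
[-0.83056803  0.92188963 -0.17731034] [-4.28209765 -4.55583907  7.13099777] [ -4.22920855  -0.96810251 -17.92510059  73.012519    -0.18390549
  83.88803483] 1.8827076990810383
```

Call:
arm_command(
  dp=[
    [0,0,0],
    [0,0,0],
    [0,0,0],
    [0,0,0],
    [0,0,0],
  ],
  dr=[
    [0,0,-0.06],
    [0,0,-0.12],
    [0,0,-0.16],
    [0,0,-0.16],
    [0,0,-0.16],
  ],
)

```text
clock: 16.0
position: [0.4857, 0.0309, 0.2314]
ee_rot: [0.738, 0.675, -0.001, 0.001]
force: [-5.3, -4.5, 7.7]
width: 0.226
finger_force: 40.7
```

```bash
python3 -c "
from h import *
s=arm.read_state();print(s['wrist_torque'],s['force'],np.degrees(s['joints']),2*np.degrees(np.arctan2(s['ee_rot'][1],s['ee_rot'][0]))-90)"
```

```text
[-0.86781282  1.06554883  0.7906224 ] [-5.34156302 -4.51325085  7.67543417] [ -4.20619017  -0.968505   -17.92671475  73.02645115  -0.19832346
  90.91452349] -5.1207402069197485
```

The z torque rose to +0.79 N m past the home angle, so the knob is at its end stop. Release and go to the left knob.

Call:
arm_command(
  dp=[
    [0,0,0],
    [0,0,0],
    [0,0,0],
    [0,0,0],
    [0,0,0.1],
    [0,0,0.25],
    [0,0,0.4],
    [0,0,0.4],
    [0,0,0.4],
    [0,0,0.4],
  ],
  dr=[
    [0,0,0],
    [0,0,0],
    [0,0,0],
    [0,0,0],
    [0,0,0],
    [0,0,0],
    [0,0,0.15],
    [0,0,0.3],
    [0,0,0.3],
    [0,0,0.3],
  ],
  hand=0.06,
)

```text
clock: 17.0
position: [0.4856, 0.0315, 0.3289]
ee_rot: [0.655, 0.755, -0.0, -0.001]
force: [-0.8, 0.9, 0.2]
width: 0.467
finger_force: 0.0
```

Call:
arm_command(
  dp=[
    [0.022,0.418,0],
    [0.022,0.418,0],
    [0.022,0.418,0],
    [0.022,0.418,0],
    [0.022,0.418,0],
    [0.022,0.418,0],
    [0.022,0.418,0],
  ],
  dr=[
    [0,0,0.82],
    [0,0,0.82],
    [0,0,0.82],
    [0,0,0.82],
    [0,0,0.82],
    [0,0,0.82],
    [0,0,0.82],
  ],
)

```text
clock: 17.7
position: [0.491, 0.1359, 0.3284]
ee_rot: [0.383, 0.924, -0.001, -0.001]
force: [-0.6, 0.2, 0.9]
width: 0.468
finger_force: 0.0
```

Call:
arm_command(
  dp=[
    [0,0,-0.15],
    [0,0,-0.3],
    [0,0,-0.4],
    [0,0,-0.4],
    [0,0,-0.4],
  ],
  dr=[
    [0,0,0],
    [0,0,0],
    [0,0,0],
    [0,0,0],
    [0,0,0],
  ],
)

```text
clock: 18.2
position: [0.4911, 0.1357, 0.2294]
ee_rot: [0.382, 0.924, -0.0, -0.001]
force: [0.5, 0.6, 0.6]
width: 0.471
finger_force: 0.0
```

Call:
arm_command(
  dp=[
    [0,0,0],
    [0,0,0],
    [0,0,0],
    [0,0,0],
    [0,0,0],
    [0,0,0],
  ],
  dr=[
    [0,0,0],
    [0,0,0],
    [0,0,0],
    [0,0,0],
    [0,0,0],
    [0,0,0],
  ],
  hand=1,
)

```text
clock: 18.8
position: [0.4919, 0.1356, 0.2321]
ee_rot: [0.382, 0.924, -0.0, 0.002]
force: [-4.0, -3.1, 5.4]
width: 0.232
finger_force: 30.0
```

Call:
arm_command(
  dp=[
    [0,0,0],
    [0,0,0],
    [0,0,0],
    [0,0,0],
    [0,0,0],
    [0,0,0],
    [0,0,0],
    [0,0,0],
    [0,0,0],
    [0,0,0],
  ],
  dr=[
    [0,0,-0.12],
    [0,0,-0.24],
    [0,0,-0.36],
    [0,0,-0.48],
    [0,0,-0.6],
    [0,0,-0.72],
    [0,0,-0.84],
    [0,0,-0.94],
    [0,0,-0.94],
    [0,0,-0.94],
  ],
)

```text
clock: 19.8
position: [0.4913, 0.1355, 0.2321]
ee_rot: [0.69, 0.724, -0.0, 0.001]
force: [-4.2, -4.3, 9.1]
width: 0.229
finger_force: 28.7
```

Call:
arm_command(
  dp=[
    [0,0,0],
    [0,0,0],
    [0,0,0],
    [0,0,0],
    [0,0,0],
  ],
  dr=[
    [0,0,-0.06],
    [0,0,-0.12],
    [0,0,-0.18],
    [0,0,-0.18],
    [0,0,-0.18],
  ],
)

```text
clock: 20.3
position: [0.4912, 0.1355, 0.2321]
ee_rot: [0.738, 0.674, -0.0, 0.001]
force: [-6.2, -3.7, 8.2]
width: 0.226
finger_force: 36.2
```

```bash
python3 -c "
from h import *
s=arm.read_state();print(s['wrist_torque'],s['force'],np.degrees(s['joints']),2*np.degrees(np.arctan2(s['ee_rot'][1],s['ee_rot'][0]))-90)"
```

```text
[-0.74058127  1.16758152  0.63520252] [-6.18980056 -3.66223903  8.16357393] [  7.91322699   2.39598664 -14.44618964  73.13328395  -0.11801583
 103.09505679] -5.1818550723982355
```

Call:
arm_command(
  dp=[
    [0,0,0],
    [0,0,0],
    [0,0,0],
    [0,0,0],
    [0,0,0.1],
    [0,0,0.25],
    [0,0,0.4],
    [0,0,0.4],
    [0,0,0.4],
    [0,0,0.4],
  ],
  dr=[
    [0,0,0],
    [0,0,0],
    [0,0,0],
    [0,0,0],
    [0,0,0],
    [0,0,0],
    [0,0,0.15],
    [0,0,0.3],
    [0,0,0.3],
    [0,0,0.3],
  ],
  hand=0.06,
)

```text
clock: 21.3
position: [0.4911, 0.136, 0.3289]
ee_rot: [0.655, 0.755, -0.0, -0.0]
force: [-0.5, -0.1, -0.1]
width: 0.469
finger_force: 0.0
```

Call:
arm_command(
  dp=[
    [-0.044,-0.837,0],
    [-0.044,-0.837,0],
    [-0.044,-0.837,0],
    [-0.044,-0.837,0],
    [-0.044,-0.837,0],
    [-0.044,-0.837,0],
    [-0.044,-0.837,0],
    [-0.044,-0.837,0],
  ],
  dr=[
    [0,0,0.91],
    [0,0,0.91],
    [0,0,0.91],
    [0,0,0.91],
    [0,0,0.91],
    [0,0,0.91],
    [0,0,0.91],
    [0,0,0.91],
  ],
)

```text
clock: 22.1
position: [0.48, -0.0731, 0.3284]
ee_rot: [0.35, 0.937, 0.0, -0.001]
force: [-0.3, -0.1, -0.6]
width: 0.47
finger_force: 0.0
```

Call:
arm_command(
  dp=[
    [0,0,-0.15],
    [0,0,-0.3],
    [0,0,-0.4],
    [0,0,-0.4],
    [0,0,-0.4],
  ],
  dr=[
    [0,0,0],
    [0,0,0],
    [0,0,0],
    [0,0,0],
    [0,0,0],
  ],
)

```text
clock: 22.6
position: [0.4801, -0.0725, 0.2295]
ee_rot: [0.348, 0.937, -0.0, -0.001]
force: [-0.6, -0.4, -1.2]
width: 0.47
finger_force: 0.0
```

Call:
arm_command(
  dp=[
    [0,0,0],
    [0,0,0],
    [0,0,0],
    [0,0,0],
    [0,0,0],
    [0,0,0],
  ],
  dr=[
    [0,0,0],
    [0,0,0],
    [0,0,0],
    [0,0,0],
    [0,0,0],
    [0,0,0],
  ],
  hand=1,
)

```text
clock: 23.2
position: [0.4809, -0.074, 0.2321]
ee_rot: [0.349, 0.937, -0.001, 0.002]
force: [-3.2, -1.3, 6.7]
width: 0.23
finger_force: 31.4
```

Call:
arm_command(
  dp=[
    [0,0,0],
    [0,0,0],
    [0,0,0],
    [0,0,0],
    [0,0,0],
    [0,0,0],
    [0,0,0],
    [0,0,0],
    [0,0,0],
    [0,0,0],
    [0,0,0],
  ],
  dr=[
    [0,0,-0.12],
    [0,0,-0.24],
    [0,0,-0.36],
    [0,0,-0.48],
    [0,0,-0.6],
    [0,0,-0.72],
    [0,0,-0.84],
    [0,0,-0.96],
    [0,0,-1.0],
    [0,0,-1.0],
    [0,0,-1.0],
  ],
)

```text
clock: 24.3
position: [0.4802, -0.0743, 0.2321]
ee_rot: [0.681, 0.732, -0.001, 0.001]
force: [-6.3, -3.4, 7.9]
width: 0.228
finger_force: 31.7
```

Call:
arm_command(
  dp=[
    [0,0,0],
    [0,0,0],
    [0,0,0],
    [0,0,0],
    [0,0,0],
    [0,0,0],
  ],
  dr=[
    [0,0,-0.06],
    [0,0,-0.12],
    [0,0,-0.18],
    [0,0,-0.21],
    [0,0,-0.21],
    [0,0,-0.21],
  ],
)

```text
clock: 24.9
position: [0.4801, -0.0743, 0.2321]
ee_rot: [0.738, 0.675, -0.002, 0.002]
force: [-6.9, -4.1, 7.7]
width: 0.231
finger_force: 40.9
```

```bash
python3 -c "
from h import *
s=arm.read_state();print(s['wrist_torque'],s['force'],np.degrees(s['joints']),2*np.degrees(np.arctan2(s['ee_rot'][1],s['ee_rot'][0]))-90)"
```

```text
[-0.98596344  1.40317007  0.8814212 ] [-6.9404623  -4.11188698  7.73476183] [-16.63589807  -1.14150708 -18.0149723   73.06815849  -0.27867837
  78.52010906] -5.156149102481422
```

Call:
arm_command(
  dp=[
    [0,0,0],
    [0,0,0],
    [0,0,0],
    [0,0,0],
    [0,0,0.2],
    [0,0,0.4],
    [0,0,0.6],
    [0,0,0.7],
    [0,0,0.7],
    [0,0,0.7],
  ],
  dr=[
    [0,0,0],
    [0,0,0],
    [0,0,0],
    [0,0,0],
    [0,0,0],
    [0,0,0],
    [0,0,0],
    [0,0,0],
    [0,0,0],
    [0,0,0],
  ],
  hand=0.06,
)

```text
clock: 25.9
position: [0.4806, -0.0733, 0.4051]
ee_rot: [0.739, 0.674, 0.0, 0.001]
force: [-0.2, 0.3, 0.1]
width: 0.47
finger_force: 0.0
```

Call:
arm_command(
  dp=[
    [-0.5,-0.9,0],
    [-0.5,-0.9,0],
    [-0.5,-0.9,0],
    [-0.5,-0.9,0],
    [-0.5,-0.9,0],
    [-0.5,-0.9,0],
    [-0.5,-0.9,0],
    [-0.5,-0.9,0],
  ],
  dr=[
    [0,0,0],
    [0,0,0],
    [0,0,0],
    [0,0,0],
    [0,0,0],
    [0,0,0],
    [0,0,0],
    [0,0,0],
  ],
)

```text
clock: 26.7
position: [0.3555, -0.2976, 0.4032]
ee_rot: [0.739, 0.674, 0.0, -0.002]
force: [0.3, 0.2, 0.1]
width: 0.477
finger_force: 0.0
```

```bash
python3 ptr.py; python3 - <<'E'
from h import *
T=arm.capture("top")
a=cv2.resize(T["img"][175:290,195:360],None,fx=4.8,fy=4.8,interpolation=cv2.INTER_CUBIC); cv2.imwrite("pics/end.png",a[:,:,::-1])
E
```

```text
ptr [241.4009 194.0045] [243.9027 233.8219] [0.6347 0.1123 0.0395] [np.float64(1.5322202094963224e-05), np.float64(1.532220209508223e-05)] T 0.08917763569675775 mark [242.6231 186.7832] 0.08859865517398134
post 0.08935325318963658
```

View pics/end.png

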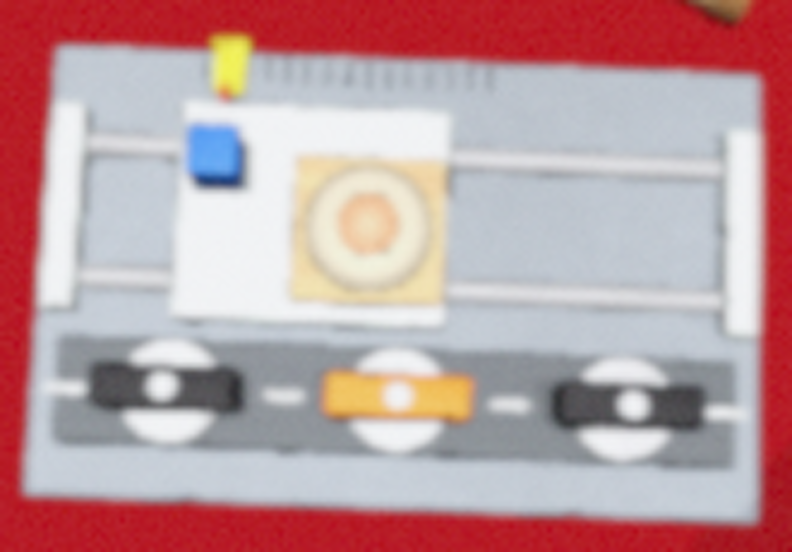

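All three bars lie in line with the strip, with hubs at (162,387), (398,397) and (632,405). The pointer at (226,95) stands at the mark at (231,65), and the carriage hasn't moved.

```bash
python3 -c "
from cell import arm
print(arm.job_done())"
```

```text
the job is handed in; nothing more can be done
None
```

The job is handed in: the pointer stands within about 1 mm of the yellow mark's centre by my camera measurement, and the knobs were turned fully home in the order middle, left, right, finishing at about 27 s; no verdict was returned.

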